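Pin the copper leaf between its wooden formers

ROBOT

A 6-joint arm with a two-finger parallel gripper is mounted at the origin on the work surface. World frame = base frame: x ahead of the robot, y to its left, z up, the work surface at z = 0. Lengths are in m, angles in rad, forces in N, time in s.
With the tool pointing down it reaches from about 0.275 to 0.975 m from the base axis. Payload 8.4 kg.
Tool frame: the origin (TCP) lies on the mounting face of the last link; the fingertips stand 190 mm ahead of it and the grasp point (between the pads) lies 171 mm ahead of it (env.finger_overhang is the distance from the TCP to the fingertips, in m); z points along the fingers, y is the direction in which the jaws open and shut (so a half turn about z gives the same grasp; the last joint's range is limited). The gripper opens to 92 mm and grips with 3 to 60 N. Pads are 20 mm wide; open, the fingers measure 128 mm over their backs; the gripper's body (75 mm by 189 mm) begins 69 mm behind the grasp point.
Start: joints at [-1.211, 0.353, 1.633, -0, 1.155, -0.002], TCP at [0.221, -0.585, 0.405] pointing down, gripper open.
Joint ranges: [-2.63, 2.63], [-0.92, 2.1], [0.06, 2.66], [-1.3, 4.44], [0, 2.69], [-3.02, 3.02]. Speed limits (rad/s): [2.22, 2.22, 2.79, 3.14, 3.14, 3.14].

INTERFACE

Orientations are given as a unit quaternion [x, y, z, w].
In Python, from rig import telemetry, viewer, ticket, env gives the robot as it stands.
- The arm moves only by the tool jog_arm, never from a script. Its argument "increments" is a list of rows, each an object with "translation": the shift along the tool's x, y, z in m, a list of three; "spin": the turn about the tool's z in rad. A call has 1 to 10 rows; each row is the pose to reach, as a shift and turn from the pose commanded when the call began, along the tool's axes at that moment; what a row does not reach only later rows make up. A row lasts 1/10 s, in which the tool goes at most 50 mm and 8.59 degrees, less where a joint would pass 70% of its speed; a pose out of reach is approached as far as the arm can. A call with a gripper value outside its range is refused whole. "gripper" is the opening, from -1 (shut) to 1 (fully open), set as the call begins (left out, the last holds). The fingers move at their own pace and stop on an object; "newtons" is the grip in N (left out, the last holds). Time passes only in rows, so rows that repeat a pose let the fingers close. It gives the time, the measured TCP pose, the force and the opening at its end, in the units of the state.
- telemetry.state(): the state, without advancing time (a new reading comes with each control period).
- viewer.capture(name): name is "scene" or "top" or "wrist"; returns a dict with "frame" (420x560x3 uint8, blue, green, red), "fx", "fy", "cx", "cy" (pixels), "extrinsics" (4x4, takes a point from camera to world coordinates). Camera axes: x right, y down, z forward; pixel columns grow to the right and rows downward; lengths in m; the calibration is good to about 2 mm. A picture is of the moment at which its call begins. There is no depth.
- ticket.hand_in(): hands the job in, once; it reports no verdict.
The state is a dict: "t": time; "joint_positions": joint angles; "qvel": joint speeds; "joint_efforts": joint torques, N m; "tcp_pos": TCP position; "orientation": TCP orientation; "wrist_force": force on the tool from outside, world axes, zero at the start; "wrist_torque": the same for the moment, N m; "width": finger opening in m.
Only numpy, scipy, OpenCV 4.12 (cv2) and the standard library are available. Lean on these libraries where they do the work, as an engineer would, in place of code of your own. Each camera call takes 0.05 s, during which the arm holds its last target.

TASK

Take the red-handled pin out of the rack and push it straight down through the white wooden disc and the copper leaf into the round plywood stump below, so that the three are pinned together in line. Keep hold of the pin until it is fully home, its steel collar down on the disc, then let go and leave it standing upright.

Things in the scene. Friction and masses are not known exactly. Their poses are not given: they have to be found in the camera images.
- pin_grip (a point): centre of the right pin's red handle, 24 mm across, 50 tall. Steel collar (40 across, 6 thick) below it, underside 31 mm under this point; then a 20 mm shank, 58 long, the last 20 tapering to a 6 mm tip. z up the pin; 0.2 kg. Starts upright in a dark wood rack 70 x 230 x 66 mm, collar on its top; x across, y along its row of 3 pins 70 mm apart; the alike black and yellow ones are too short
- disc_hole (a point): centre of the hole at the upper face of the white wooden disc, 110 mm across, 18 thick, lying loose on top of the stack, 73 mm above the table. The 28 mm hole runs straight down through disc, leaf and stump, in line within a few mm. z up. With the pin home, its handle's centre is 31 mm above this point
- leaf_hole (a point): centre of the 28 mm hole at the upper face of the pointed copper leaf, 220 x 72 mm, 5 thick, lying loose between disc and stump, its tips sticking out on both sides. x along the leaf, z up
- stump_bore (a point): centre of the mouth of the 28 mm bore in the upper face of the round plywood stump, 170 mm across, 50 tall, fixed to the table; the bore goes down to the table. z up. It is 23 mm below the top of the disc

How it is judged:
On the way:
1. the red-handled pin is fully home (within 8 mm) and upright while the fingers still hold it (z of pin_grip in the frame of stump_bore below 0.062 m and horizontal distance between pin_grip and stump_bore below 0.015 m and angle between pin_grip's own z axis and vertical below 0.18 rad and contact force between pin and the fingers above 0.5 N), for 0.1 s.
At the end, for the whole second after the job is handed in: The red-handled pin, released, stands in the stump's bore through disc and leaf, its collar within 8 mm of the disc, its handle's centre within 15 mm of the bore's axis and within 10 degrees of upright; disc and leaf still lie flat on the stump, their holes within 12 mm of the bore's axis (z of pin_grip in the frame of stump_bore between 0.044 and 0.062 m and horizontal distance between pin_grip and stump_bore below 0.015 m and angle between pin_grip's own z axis and vertical below 0.18 rad and horizontal distance between each of disc_hole, leaf_hole and stump_bore below 0.012 m and z of disc_hole in the frame of stump_bore between 0.017 and 0.029 m and z of leaf_hole in the frame of stump_bore between 0 and 0.01 m); the robot touches nothing.
It also fails if it takes over 38 s, if anything falls off the work surface, if the arm or the gripper's body presses on something with over 40 N, if the wrist force passes 120 N, or if a joint passes its speed limit or range.

## Working session

There is one attempt and no reset: what is moved stays moved. The work goes in short steps, Python scripts to look and compute and a tool call to move; the robot and the scene stay as the last step left them, time stands still between calls to the robot, and variables do not carry over. Pictures are saved under pics/ and viewed, and the job is handed in when it is done.

Besides the shell and the picture viewer there is one more tool, called after "Call:" by a JSON object that holds its "api" and its "payload". jog_arm: Moves the arm, as the interface text tells. Its arguments: {"type":"object","properties":{"increments":{"type":"array"},"gripper":{"type":"number"},"newtons":{"type":"number"}},"required":["increments"]}

```bash
ls; mkdir -p pics
python3 - <<'E'
from rig import telemetry, viewer, ticket, env
import cv2, numpy as np, json
print(telemetry.state())
for n in ["scene","top","wrist"]:
    c=viewer.capture(n); cv2.imwrite(f"pics/{n}0.png",c["frame"])
    print(n,c["fx"],c["fy"],c["cx"],c["cy"],np.round(c["extrinsics"],4).tolist())
    np.savez(f"pics/{n}0.npz",**{k:np.array(v) for k,v in c.items()})
E
```

```text
pics
{'t': 0.0, 'joint_positions': array([-1.21142267e+00,  3.53628770e-01,  1.63417257e+00, -2.00041585e-05,
        1.15519895e+00, -2.40264769e-03]), 'qvel': array([ 1.61316136e-03, -4.17408492e-04,  1.22975010e-03,  7.56789357e-04,
       -2.30549494e-05, -1.66100842e-04]), 'joint_efforts': array([-1.34311278e-03, -5.93845046e+01, -3.34219623e+01,  6.96032471e-02,
        2.34172057e-02, -1.02635572e-04]), 'tcp_pos': array([ 0.2211165 , -0.58430793,  0.40395917]), 'orientation': array([ 9.83683328e-01,  1.79907242e-01, -1.33957725e-04, -6.91012029e-04]), 'wrist_force': array([-0.26927089,  0.3258249 , -0.30207666]), 'wrist_torque': array([ 0.02705821, -0.02883003, -0.04444752]), 'width': 0.0917632245037145}
scene 501.85300403393404 501.85300403393404 279.4754321655167 202.97400093559378 [[0.8622, 0.2927, -0.4134, 0.923], [0.506, -0.4577, 0.7311, -0.6808], [0.0247, -0.8396, -0.5427, 0.5877], [0.0, 0.0, 0.0, 1.0]]
top 435.9669806031018 435.9669806031018 280.1795928853707 210.5530796081558 [[0.11, -0.9697, 0.2183, 0.3842], [-0.9939, -0.1083, 0.0198, -0.0384], [0.0045, -0.2192, -0.9757, 0.865], [0.0, 0.0, 0.0, 1.0]]
wrist 303.01245205726036 303.01245205726036 278.5100888517024 205.9339898235961 [[0.3538, -0.9012, -0.2504, 0.292], [-0.9353, -0.3415, -0.0924, -0.558], [-0.0022, 0.267, -0.9637, 0.384], [0.0, 0.0, 0.0, 1.0]]
```

View pics/scene0.png

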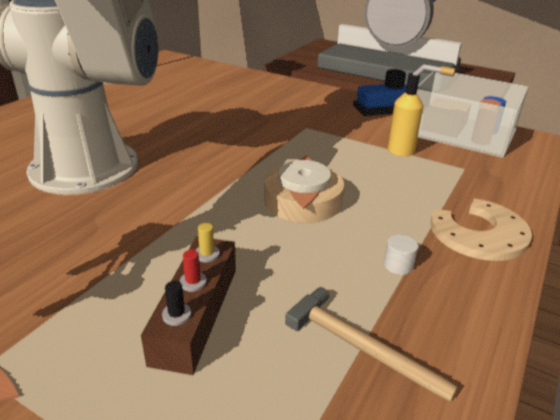

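View pics/top0.png

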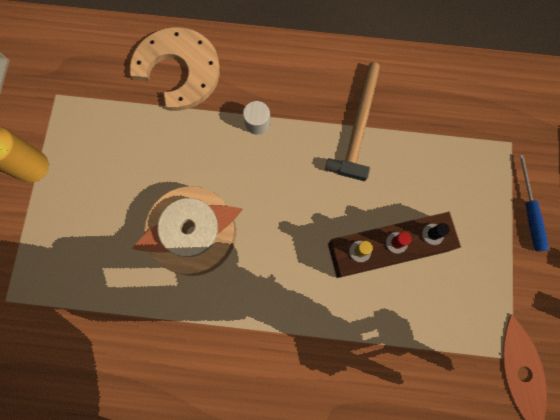

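View pics/wrist0.png

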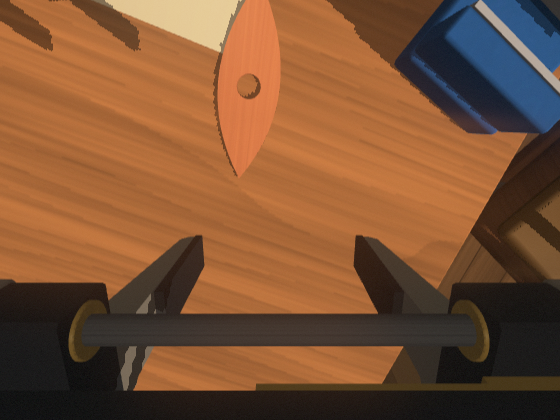

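```bash
cat > h.py <<'E'
import numpy as np, cv2
def load(n): 
    d=np.load(n); return {k:d[k] for k in d.files}
def grab(name,tag):
    from rig import viewer
    c=viewer.capture(name); cv2.imwrite(f"pics/{tag}.png",c["frame"])
    np.savez(f"pics/{tag}.npz",**{k:np.array(v) for k,v in c.items()}); return c
def onplane(c,u,v,z):
    E=c["extrinsics"]; d=E[:3,:3]@np.array([(u-c["cx"])/c["fx"],(v-c["cy"])/c["fy"],1.])
    o=E[:3,3]; return o+d*(z-o[2])/d[2]
def proj(c,P):
    E=c["extrinsics"]; p=(np.atleast_2d(P)-E[:3,3])@E[:3,:3]
    return np.c_[c["fx"]*p[:,0]/p[:,2]+c["cx"],c["fy"]*p[:,1]/p[:,2]+c["cy"]]
def crop(tag,x0,y0,x1,y1,s,out):
    f=cv2.imread(f"pics/{tag}.png")[y0:y1,x0:x1]; cv2.imwrite(f"pics/{out}.png",cv2.resize(f,None,fx=s,fy=s,interpolation=cv2.INTER_CUBIC))
def circ(c,img,P,r,col):
    t=np.linspace(0,2*np.pi,60); q=np.c_[P[0]+r*np.cos(t),P[1]+r*np.sin(t),np.full(60,P[2])]
    S=16; cv2.polylines(img,[np.int32(proj(c,q)*S)],True,col,1,cv2.LINE_AA,4)
E
python3 - <<'E'
from h import *
crop("top0",320,200,470,290,5,"t0rack"); crop("top0",130,170,250,290,5,"t0stk")
crop("scene0",140,215,250,375,4,"s0rack");crop("scene0",255,145,355,225,6,"s0stk")
E
```

```text
(no output)
```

View pics/t0rack.png

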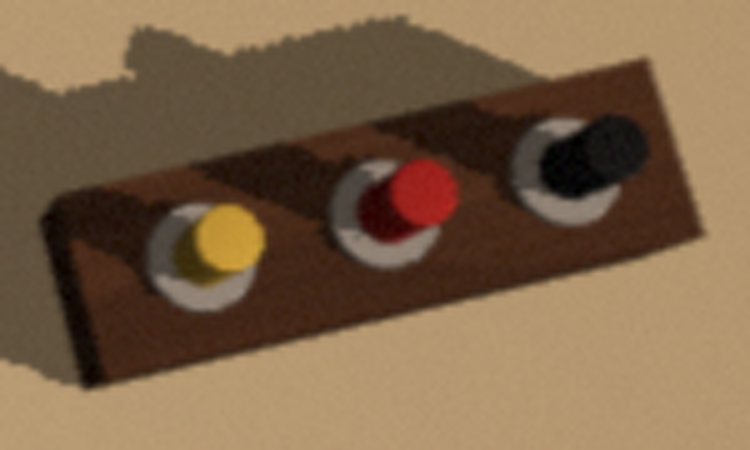

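View pics/t0stk.png

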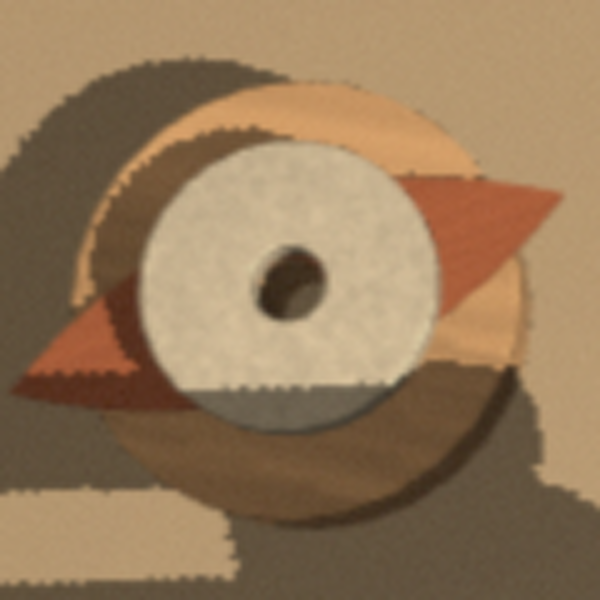

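View pics/s0rack.png

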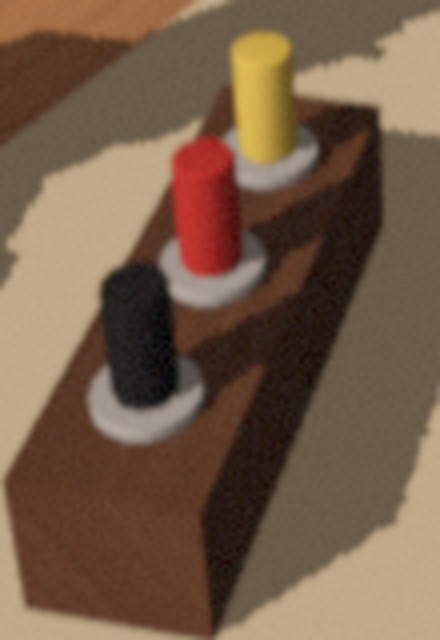

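View pics/s0stk.png

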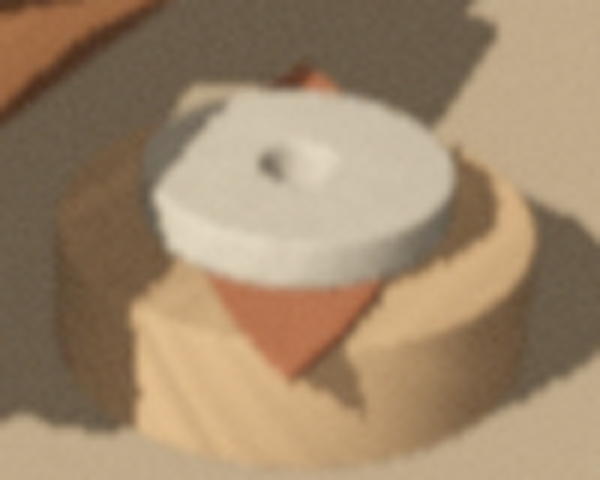

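Top view: red pin's top cap is at about crop (424,193) and its collar is around (388,213). The disc hole is at crop (290,283) and the stump outline is centred near (298,303). Next I convert these to world positions and cross-check with the scene view.

Run:
```python
from h import *
t=load("pics/top0.npz"); s=load("pics/scene0.npz")
def px(x,y,x0,y0,k): return x0+(x+.5)/k-.5, y0+(y+.5)/k-.5
R=lambda a:np.round(a,4)
print("top red cap",R(onplane(t,*px(424,193,320,200,5),.122)))
print("top red collar",R(onplane(t,*px(386,213,320,200,5),.072)))
print("yel cap",R(onplane(t,*px(229,239,320,200,5),.122)),"blk",R(onplane(t,*px(615,147,320,200,5),.122)))
print("yel col",R(onplane(t,*px(203,257,320,200,5),.072)),"blk",R(onplane(t,*px(568,171,320,200,5),.072)))
print("scene red cap",R(onplane(s,*px(204,157,140,215,4),.122)),"collar",R(onplane(s,*px(212,264,140,215,4),.072)))
print("top hole",R(onplane(t,*px(290,283,130,170,5),.073)),"disc",R(onplane(t,*px(289,282,130,170,5),.073)))
print("scene hole",R(onplane(s,*px(301,164,255,145,6),.073)),"disc",R(onplane(s,*px(302,172,255,145,6),.073)))
print("leaf tips",R(onplane(t,*px(10,391,130,170,5),.055)),R(onplane(t,*px(564,194,130,170,5),.055)))
# stump: fit by overlay
f=cv2.imread("pics/top0.png"); g=cv2.resize(f,None,fx=1,fy=1)
```

```text
top red cap [ 0.5257 -0.2416  0.122 ]
top red collar [ 0.5262 -0.2417  0.072 ]
yel cap [ 0.5023 -0.1758  0.122 ] blk [ 0.5492 -0.3067  0.122 ]
yel col [ 0.5026 -0.176   0.072 ] blk [ 0.5493 -0.3077  0.072 ]
scene red cap [ 0.5279 -0.2425  0.122 ] collar [ 0.5288 -0.2445  0.072 ]
top hole [0.5131 0.1442 0.073 ] disc [0.5134 0.1446 0.073 ]
scene hole [0.5149 0.1444 0.073 ] disc [0.5179 0.1396 0.073 ]
leaf tips [0.4639 0.2457 0.055 ] [0.5617 0.0501 0.055 ]
```

Call:
{"api": "jog_arm", "payload": {"increments": [{"translation": [0.02,-0.01,0],"spin": -0.1},{"translation": [0.06,-0.03,0],"spin": -0.24},{"translation": [0.1,-0.052,0],"spin": -0.38},{"translation": [0.143,-0.074,0],"spin": -0.52},{"translation": [0.186,-0.097,0],"spin": -0.66},{"translation": [0.229,-0.119,0],"spin": -0.8},{"translation": [0.272,-0.141,0],"spin": -0.94},{"translation": [0.315,-0.164,0],"spin": -1.08},{"translation": [0.358,-0.186,0],"spin": -1.22},{"translation": [0.392,-0.204,0],"spin": -1.36}], "gripper": 1, "newtons": 40}}

```text
t: 1.15
tcp_pos: [0.517, -0.2528, 0.4047]
orientation: [0.649, 0.761, 0.0, 0.0]
wrist_force: [-0.6, -0.9, 1.1]
width: 0.0919
```

```bash
cat >> h.py <<'E'
def need(target,yaw=None,z=None):
    """tool-frame shift from measured pose to put TCP at target; yaw of tool y axis"""
    from rig import telemetry
    from scipy.spatial.transform import Rotation as Ro
    s=telemetry.state(); M=Ro.from_quat(s["orientation"]).as_matrix()
    print("t",round(s["t"],2),"tcp",np.round(s["tcp_pos"],4),"z-axis",np.round(M[:,2],4),"yyaw",np.round(np.degrees(np.arctan2(M[1,1],M[0,1])),2),"w",round(s["width"],4),"F",np.round(s["wrist_force"],1))
    print("shift",np.round(M.T@(np.array(target)-s["tcp_pos"]),4))
    if yaw is not None: print("spin",round(-(yaw-np.arctan2(M[1,1],M[0,1])),4))
E
python3 -c "
from h import *
need([.527,-.2425,.404],np.radians(19.7))"
```

```text
t 1.15 tcp [ 0.517  -0.2528  0.4047] z-axis [ 3.e-04  2.e-04 -1.e+00] yyaw 9.03 w 0.0919 F [-0.6 -0.9  1.1]
shift [0.0086 0.0115 0.0007]
spin -0.1862
```

Call:
{"api": "jog_arm", "payload": {"increments": [{"translation": [0.005,0.006,0.02],"spin": -0.1},{"translation": [0.009,0.0115,0.045],"spin": -0.187},{"translation": [0.009,0.0115,0.055],"spin": -0.187},{"translation": [0.009,0.0115,0.055],"spin": -0.187}]}}

```text
t: 1.55
tcp_pos: [0.525, -0.2442, 0.3481]
orientation: [0.579, 0.815, -0.0, -0.002]
wrist_force: [-0.9, -0.0, -0.0]
width: 0.0916
```

Run:
```python
from h import *
need([.527,-.2425,.35],np.radians(19.7))
c=grab("wrist","w1"); img=c["frame"].copy()
for P in ([.527,-.2425],):
    circ(c,img,[*P,.122],.012,(0,255,0)); circ(c,img,[*P,.072],.02,(0,255,0)); circ(c,img,[*P,.072],.012,(255,255,0))
cv2.imwrite("pics/w1o.png",img)
t=load("pics/top0.npz"); f=cv2.imread("pics/top0.png")
circ(t,f,[.513,.1445,.05],.085,(0,255,0)); circ(t,f,[.5135,.1445,.073],.055,(0,255,0)); circ(t,f,[.513,.1445,.073],.014,(0,0,255))
cv2.imwrite("pics/t0o.png",f); crop("t0o",130,170,250,290,5,"t0oc")
```

```text
t 1.55 tcp [ 0.525  -0.2442  0.3481] z-axis [-0.0031  0.0013 -1.    ] yyaw 19.24 w 0.0916 F [-0.9 -0.  -0. ]
shift [ 0.0009  0.0024 -0.0019]
spin -0.0081
```

View pics/w1o.png

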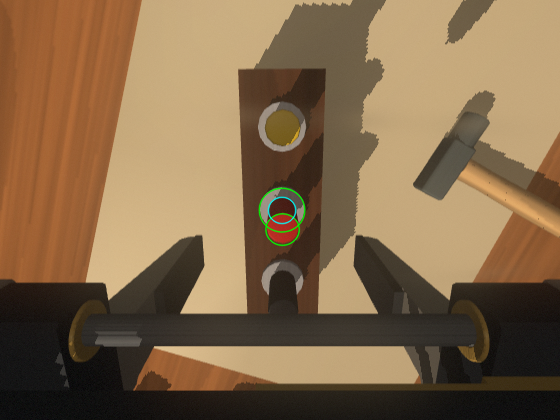

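View pics/t0oc.png

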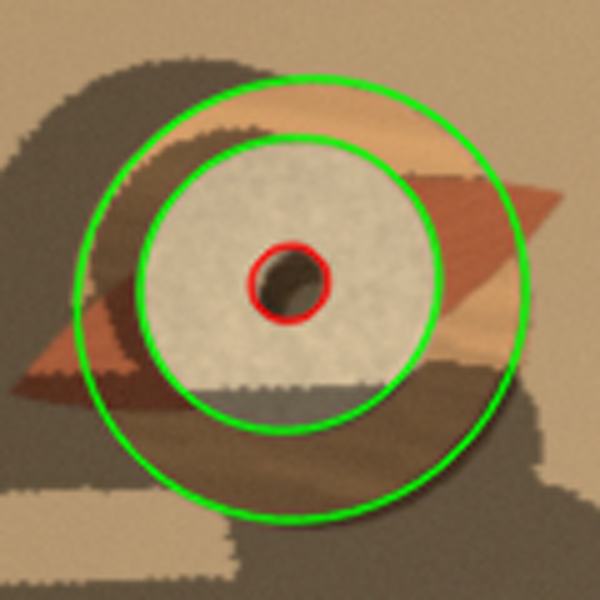

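Overlays of the estimate fall right on the red pin in the wrist view (cap at about (282,229)) and on disc, hole and stump in the top view. I descend part of the way.

Call:
{"api": "jog_arm", "payload": {"increments": [{"translation": [0,0,0.01]},{"translation": [0,0,0.025]},{"translation": [0,0,0.025]}]}}

```text
validation failed for argument at $.in...
```

Run:
```python
from h import *
need([.527,-.2425,.27],np.radians(19.7))
c=grab("wrist","w2"); img=c["frame"].copy()
P=[.527,-.2425]
circ(c,img,[*P,.122],.012,(0,255,0)); circ(c,img,[*P,.072],.02,(0,255,0))
cv2.imwrite("pics/w2o.png",img);crop("w2o",200,100,360,300,3,"w2c")
```

```text
t 1.6 tcp [ 0.5253 -0.2446  0.3494] z-axis [-1.3e-03  5.0e-04 -1.0e+00] yyaw 19.22 w 0.0919 F [ 0.7  0.5 -0.3]
shift [0.0014 0.0024 0.0794]
spin -0.0084
```

View pics/w2c.png

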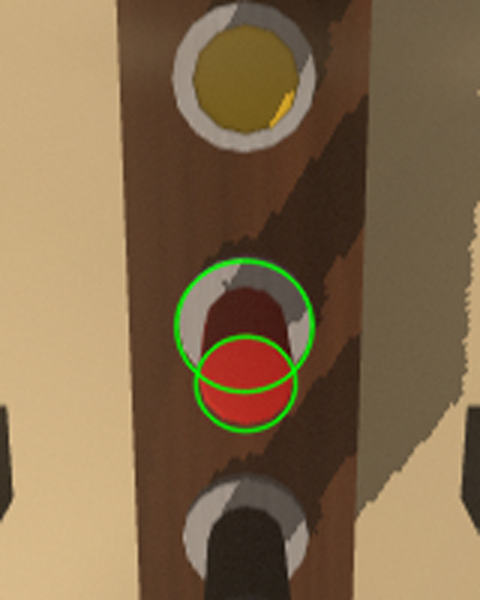

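Call:
{"api": "jog_arm", "payload": {"increments": [{"translation": [0.0014,0.0024,0.015],"spin": -0.008},{"translation": [0.0014,0.0024,0.045],"spin": -0.008},{"translation": [0.0014,0.0024,0.07],"spin": -0.008},{"translation": [0.0014,0.0024,0.079],"spin": -0.008},{"translation": [0.0014,0.0024,0.079],"spin": -0.008}]}}

```text
t: 2.15
tcp_pos: [0.527, -0.2423, 0.2696]
orientation: [0.575, 0.818, -0.0, -0.001]
wrist_force: [0.9, 0.4, -0.0]
width: 0.0921
```

Run:
```python
from h import *
need([.527,-.2425,.27],np.radians(19.7))
c=grab("scene","s3"); crop("s3",100,150,300,375,2.6,"s3c"); grab("wrist","w3")
```

```text
t 2.15 tcp [ 0.527  -0.2423  0.2696] z-axis [-1.9e-03  9.0e-04 -1.0e+00] yyaw 19.78 w 0.0921 F [ 0.9  0.4 -0. ]
shift [-0.0002 -0.0001 -0.0004]
spin 0.0014
```

View pics/s3c.png

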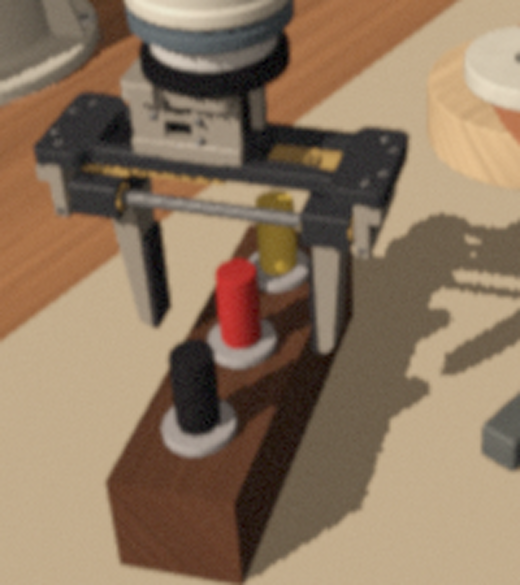

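View pics/w3.png

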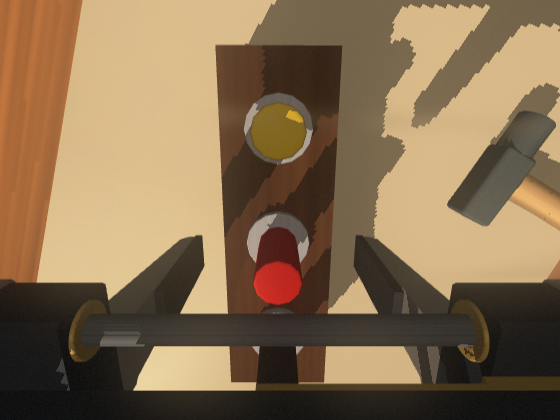

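The scene view shows the fingers straddling the red handle (crop (240,305)). The wrist view shows it centred between the fingers at (278,282), and the tips clear the collar. Closing.

Call:
{"api": "jog_arm", "payload": {"increments": [{"translation": [0,0,0],"spin": 0},{"translation": [0,0,0],"spin": 0},{"translation": [0,0,0],"spin": 0},{"translation": [0,0,0],"spin": 0},{"translation": [0,0,0],"spin": 0},{"translation": [0,0,0],"spin": 0}], "gripper": -1, "newtons": 45}}

```text
t: 2.85
tcp_pos: [0.5275, -0.2422, 0.2707]
orientation: [0.575, 0.818, 0.0, 0.0]
wrist_force: [-0.3, -0.5, 0.1]
width: 0.0458
```

Call:
{"api": "jog_arm", "payload": {"increments": [{"translation": [0,0,0],"spin": 0},{"translation": [0,0,0],"spin": 0},{"translation": [0,0,0],"spin": 0},{"translation": [0,0,0],"spin": 0},{"translation": [0,0,0],"spin": 0},{"translation": [0,0,0],"spin": 0}]}}

```text
t: 3.45
tcp_pos: [0.5274, -0.2423, 0.2707]
orientation: [0.575, 0.818, -0.0, -0.0]
wrist_force: [-0.8, 0.4, 0.6]
width: 0.0233
```

Call:
{"api": "jog_arm", "payload": {"increments": [{"translation": [0,0,0],"spin": 0},{"translation": [0,0,-0.01],"spin": 0},{"translation": [0,0,-0.03],"spin": 0},{"translation": [0,0,-0.06],"spin": 0},{"translation": [0,0,-0.09],"spin": 0},{"translation": [0,0,-0.12],"spin": 0},{"translation": [0,0,-0.13],"spin": 0},{"translation": [0,0,-0.13],"spin": 0}]}}

```text
t: 4.25
tcp_pos: [0.5277, -0.2423, 0.4022]
orientation: [0.575, 0.818, 0.0, 0.002]
wrist_force: [-0.2, -0.2, -3.5]
width: 0.023
```

Run:
```python
from h import *
need([.5138,.1445,.40],np.radians(19.7))
c=grab("scene","s4"); crop("s4",80,50,340,300,2.3,"s4c"); grab("wrist","w4")
```

```text
t 4.25 tcp [ 0.5277 -0.2423  0.4022] z-axis [ 0.0029 -0.0012 -1.    ] yyaw 19.83 w 0.023 F [-0.2 -0.2 -3.5]
shift [0.3686 0.1181 0.0017]
spin 0.0022
```

View pics/s4c.png

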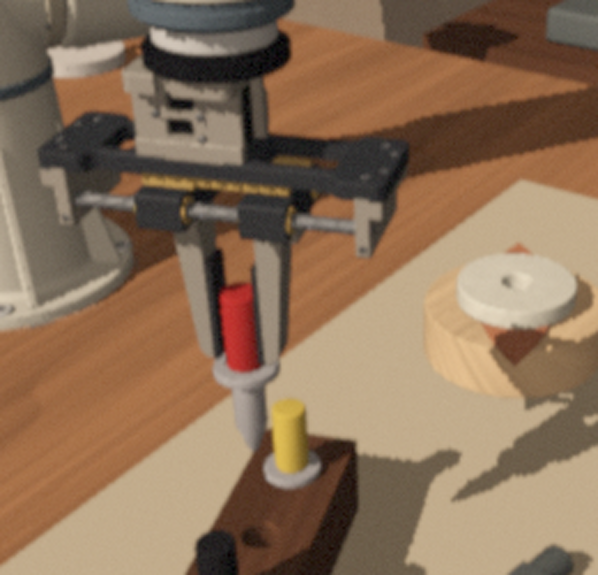

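View pics/w4.png

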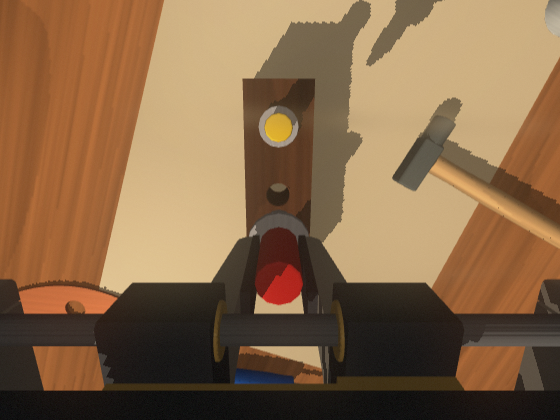

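The scene view shows the pin clear of the rack and upright in the fingers, tip at about crop (256,445). Now I carry it to the stump.

Call:
{"api": "jog_arm", "payload": {"increments": [{"translation": [0.01,0.003,0],"spin": 0},{"translation": [0.04,0.013,0],"spin": 0},{"translation": [0.085,0.027,0],"spin": 0},{"translation": [0.131,0.042,0],"spin": 0},{"translation": [0.177,0.057,0],"spin": 0},{"translation": [0.223,0.071,0],"spin": 0},{"translation": [0.269,0.086,0],"spin": 0},{"translation": [0.314,0.101,0],"spin": 0},{"translation": [0.35,0.112,0],"spin": 0},{"translation": [0.3686,0.1181,0],"spin": 0}]}}

```text
t: 5.35
tcp_pos: [0.5123, 0.1478, 0.3993]
orientation: [0.574, 0.819, -0.001, -0.001]
wrist_force: [0.2, -0.6, -2.7]
width: 0.0236
```

Call:
{"api": "jog_arm", "payload": {"increments": [{"translation": [0,0,0],"spin": 0},{"translation": [0,0,0],"spin": 0},{"translation": [0,0,0],"spin": 0}]}}

```text
t: 5.65
tcp_pos: [0.5133, 0.1439, 0.4]
orientation: [0.575, 0.818, -0.001, -0.0]
wrist_force: [-0.5, -0.4, -2.2]
width: 0.0234
```

Run:
```python
from h import *
need([.5138,.1445,.40],np.radians(19.7))
for n in ("scene","top","wrist"):
    c=grab(n,n[0]+"5")
crop("s5",220,20,400,240,2.6,"s5c");crop("t5",100,120,280,300,3.2,"t5c")
```

```text
t 5.65 tcp [0.5133 0.1439 0.4   ] z-axis [-1.3e-03 -6.0e-04 -1.0e+00] yyaw 19.8 w 0.0234 F [-0.5 -0.4 -2.2]
shift [ 0.0004  0.0007 -0.    ]
spin 0.0017
```

View pics/s5c.png

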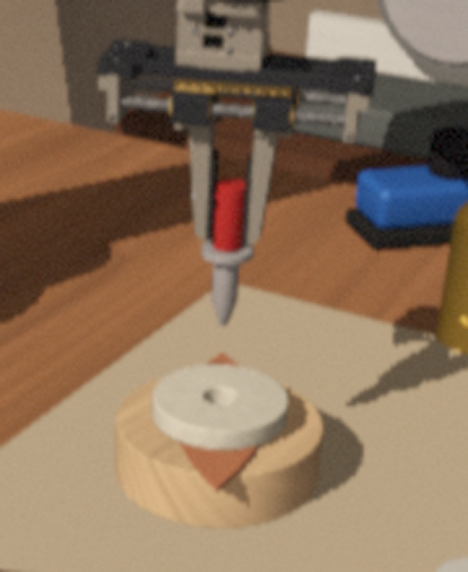

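View pics/w5.png

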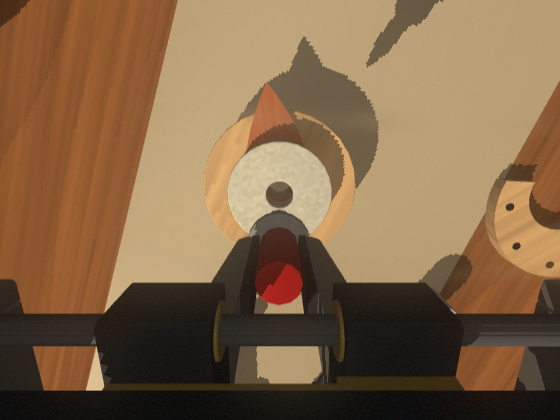

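View pics/t5c.png

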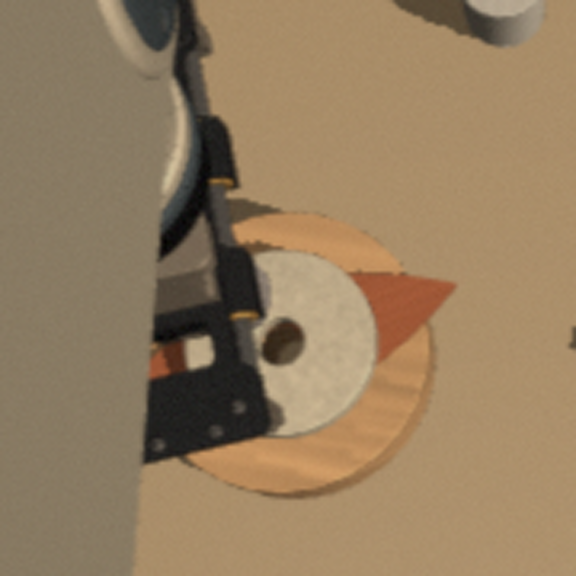

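Run:
```python
from h import *
s=load("pics/s5.npz"); w=load("pics/w5.npz"); R=lambda a:np.round(a,4)
crop("w5",220,120,340,310,4,"w5c")
x,y=.5133,.1439
z0=.4-.1737
pts=proj(s,[[x,y,z0+.025],[x,y,z0-.025],[x,y,z0-.031],[x,y,z0-.089]])
print("scene expected (crop px)",np.round((pts-[220,20])*2.6,1).tolist())
print("wrist hole",R(onplane(w,279.5,194,.073)))
img=cv2.imread("pics/s5.png")
circ(s,img,[x,y,z0+.025],.012,(0,255,0));circ(s,img,[x,y,z0-.025],.02,(0,255,0));circ(s,img,[x,y,z0-.089],.003,(0,255,0))
circ(s,img,[.5138,.1445,.073],.014,(0,255,0));circ(s,img,[.5138,.1445,.073],.055,(0,255,0));circ(s,img,[.5138,.1445,.05],.085,(0,255,0))
cv2.imwrite("pics/s5o.png",img); crop("s5o",255,80,350,225,4,"s5oc")
img=cv2.imread("pics/w5.png")
circ(w,img,[.5138,.1445,.073],.014,(0,255,0));circ(w,img,[.5138,.1445,.073],.055,(0,255,0));circ(w,img,[.5138,.1445,.05],.085,(0,255,0))
circ(w,img,[x,y,z0+.025],.012,(255,255,0));circ(w,img,[x,y,z0-.025],.02,(255,255,0))
cv2.imwrite("pics/w5o.png",img); crop("w5o",190,90,370,310,2.7,"w5oc")
```

```text
scene expected (crop px) [[230.8, 182.0], [227.0, 245.9], [226.6, 253.3], [222.5, 322.7]]
wrist hole [0.5137 0.1467 0.073 ]
```

View pics/s5oc.png

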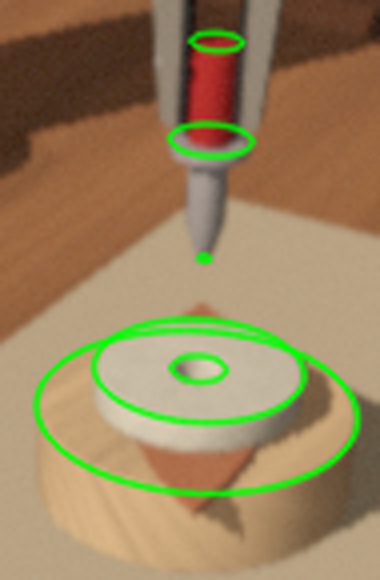

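View pics/w5oc.png

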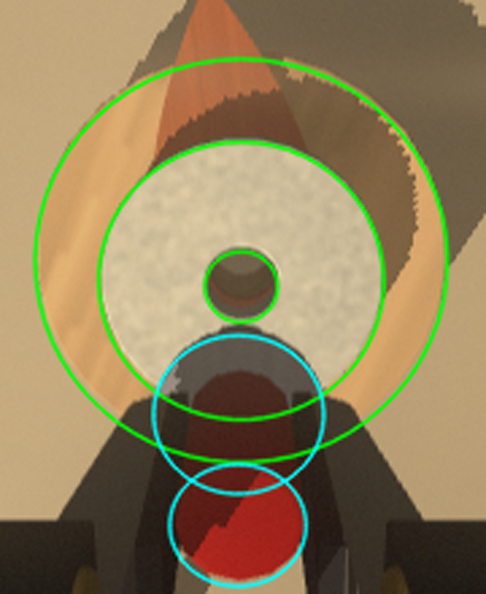

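Wrist overlay: the hole shows at crop (241,283), 1–2 mm from the estimate along tool x, and the pin shows a similar small offset. The scene overlay shows the tip right above the hole. I descend until the tip is just above the disc.

Call:
{"api": "jog_arm", "payload": {"increments": [{"translation": [0.0005,0.0007,0.01],"spin": 0},{"translation": [0.0007,0.0007,0.03],"spin": 0},{"translation": [0.0007,0.0007,0.05],"spin": 0},{"translation": [0.0007,0.0007,0.056],"spin": 0},{"translation": [0.0007,0.0007,0.056],"spin": 0},{"translation": [0.0007,0.0007,0.056],"spin": 0}]}}

```text
t: 6.4
tcp_pos: [0.5143, 0.1454, 0.3451]
orientation: [0.575, 0.818, 0.0, 0.0]
wrist_force: [1.3, -0.7, -2.5]
width: 0.023
```

Run:
```python
from h import *
need([.5138,.1448,.344],np.radians(19.7))
for n in ("scene","wrist"):
    c=grab(n,n[0]+"6")
crop("s6",255,100,350,225,4.5,"s6c");crop("w6",190,90,370,310,2.7,"w6c")
```

```text
t 6.4 tcp [0.5143 0.1454 0.3451] z-axis [ 5.e-04  2.e-04 -1.e+00] yyaw 19.81 w 0.023 F [ 1.3 -0.7 -2.5]
shift [-0.0004 -0.0007  0.0011]
spin 0.0019
```

View pics/s6c.png

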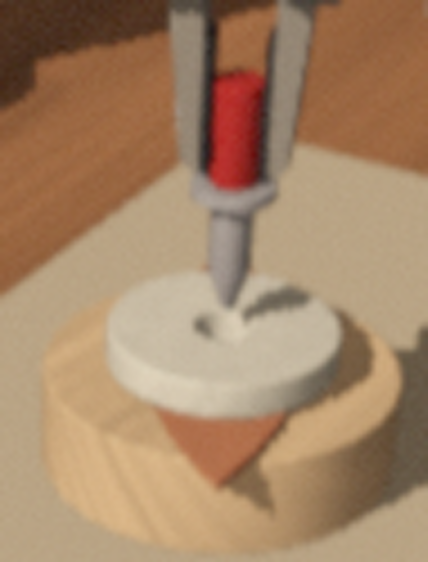

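View pics/w6c.png

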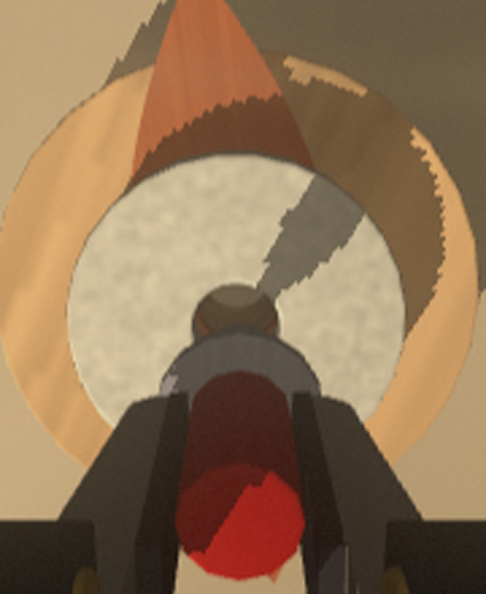

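Run:
```python
from h import *
s=load("pics/s6.npz"); w=load("pics/w6.npz"); R=lambda a:np.round(a,4)
px=lambda x,y:(255+(x+.5)/4.5-.5,100+(y+.5)/4.5-.5)
print("hole",R(onplane(s,*px(220,326),.073)),"tip",R(onplane(s,*px(230,308),.0824)))
for z in (.0784,.0804,.0824,.0844): print(z, R(onplane(s,*px(230,309),z)))
print("exp tip px crop",(proj(s,[.5143,.1454,.0824])-[255,100]+.5)*4.5,"hole",(proj(s,[.5138,.145,.073])-[255,100]+.5)*4.5)
pw=lambda x,y:(190+(x+.5)/2.7-.5,90+(y+.5)/2.7-.5)
print("wrist disc",R(onplane(w,*pw(236,324),.073)))
```

```text
hole [0.513  0.1425 0.073 ] tip [0.5164 0.145  0.0824]
0.0784 [0.5136 0.1507 0.0784]
0.0804 [0.5152 0.1474 0.0804]
0.0824 [0.5168 0.1442 0.0824]
0.0844 [0.5184 0.1409 0.0844]
exp tip px crop [[226.99452382 306.98208597]] hole [[224.58948302 324.75395225]]
wrist disc [0.5133 0.1469 0.073 ]
```

The scene view has the tip at crop (230,308) and the hole centre at (220,326), so the tip sits 1–3 mm too far along tool +y. The wrist view agrees at about 1 mm. I shift by −1.8 mm and start the insertion.

Call:
{"api": "jog_arm", "payload": {"increments": [{"translation": [0,-0.0018,0],"spin": 0},{"translation": [0,-0.0018,0.004],"spin": 0},{"translation": [0,-0.0018,0.01],"spin": 0},{"translation": [0,-0.0018,0.016],"spin": 0},{"translation": [0,-0.0018,0.022],"spin": 0},{"translation": [0,-0.0018,0.022],"spin": 0}]}}

```text
t: 7.1
tcp_pos: [0.5119, 0.1448, 0.3215]
orientation: [0.575, 0.818, -0.001, -0.001]
wrist_force: [0.2, -0.4, -2.9]
width: 0.0235
```

Run:
```python
from h import *
need([.5135,.1448,.2777],np.radians(19.7))
for n in ("scene","wrist"):
    c=grab(n,n[0]+"7")
crop("s7",255,100,350,225,4.5,"s7c");crop("w7",190,90,370,310,2.7,"w7c")
```

```text
t 7.1 tcp [0.5119 0.1448 0.3215] z-axis [-1.9e-03 -5.0e-04 -1.0e+00] yyaw 19.83 w 0.0235 F [ 0.2 -0.4 -2.9]
shift [-0.0005  0.0016  0.0438]
spin 0.0022
```

View pics/s7c.png

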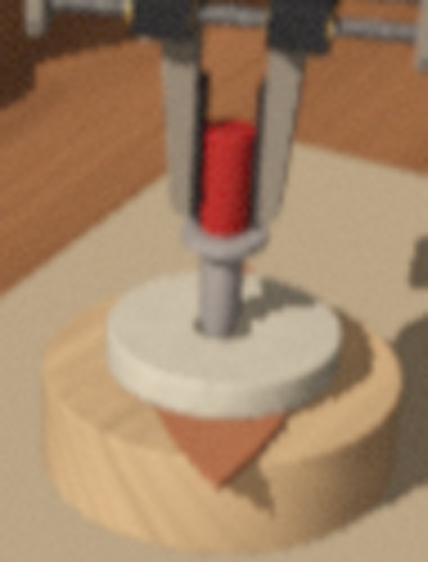

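View pics/w7c.png

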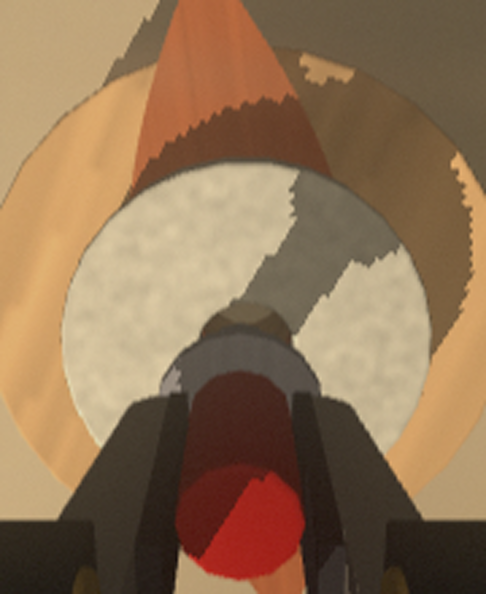

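The tip is inside the disc hole without any contact force. In the scene view the shank is at crop x≈219 and the hole at about 220; the wrist view suggests moving about +1 mm along tool y. I continue down with that correction.

Call:
{"api": "jog_arm", "payload": {"increments": [{"translation": [0,0.001,0.002],"spin": 0},{"translation": [0,0.001,0.008],"spin": 0},{"translation": [0,0.001,0.014],"spin": 0},{"translation": [0,0.001,0.02],"spin": 0},{"translation": [0,0.001,0.026],"spin": 0},{"translation": [0,0.001,0.032],"spin": 0},{"translation": [0,0.001,0.032],"spin": 0},{"translation": [0,0.001,0.032],"spin": 0}]}}

```text
t: 8.0
tcp_pos: [0.5132, 0.1452, 0.2905]
orientation: [0.575, 0.818, -0.0, -0.0]
wrist_force: [0.2, 0.5, -1.2]
width: 0.0234
```

Run:
```python
from h import *
need([.5135,.1448,.2777],np.radians(19.7))
for n in ("scene","wrist"):
    c=grab(n,n[0]+"8")
crop("s8",255,100,350,225,4.5,"s8c");crop("w8",190,90,370,310,2.7,"w8c")
```

```text
t 8.0 tcp [0.5132 0.1452 0.2905] z-axis [-3.e-04 -1.e-04 -1.e+00] yyaw 19.82 w 0.0234 F [ 0.2  0.5 -1.2]
shift [-0.0005  0.0001  0.0128]
spin 0.0022
```

View pics/s8c.png

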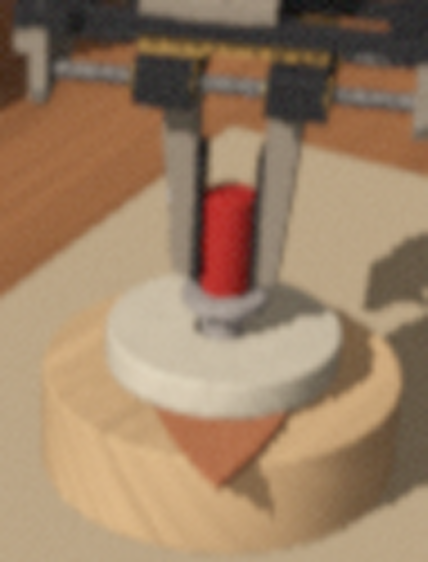

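View pics/w8c.png

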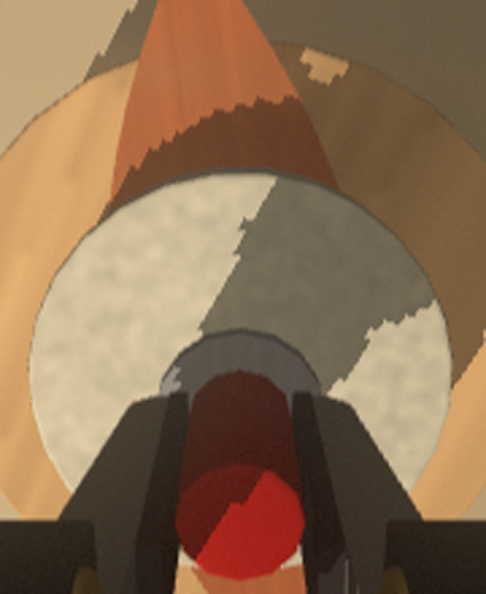

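The collar is about 12 mm above the disc and there is no force, so the shank is going through all three holes. Final descent.

Call:
{"api": "jog_arm", "payload": {"increments": [{"translation": [0,0,0.003],"spin": 0},{"translation": [0,0,0.006],"spin": 0},{"translation": [0,0,0.009],"spin": 0},{"translation": [0,0,0.011],"spin": 0},{"translation": [0,0,0.012],"spin": 0},{"translation": [0,0,0.012],"spin": 0},{"translation": [0,0,0.012],"spin": 0}]}}

```text
t: 8.8
tcp_pos: [0.5132, 0.1452, 0.2787]
orientation: [0.575, 0.818, -0.0, -0.0]
wrist_force: [-0.5, -0.7, -2.1]
width: 0.0231
```

Call:
{"api": "jog_arm", "payload": {"increments": [{"translation": [0,0,0.0005],"spin": 0},{"translation": [0,0,0.001],"spin": 0},{"translation": [0,0,0.0015],"spin": 0},{"translation": [0,0,0.0015],"spin": 0}]}}

```text
t: 9.2
tcp_pos: [0.5133, 0.1452, 0.2776]
orientation: [0.575, 0.818, 0.0, 0.0]
wrist_force: [-1.3, -0.8, 4.1]
width: 0.0232
```

Run:
```python
from h import *
need([.5135,.1448,.2777],np.radians(19.7))
c=grab("scene","s9"); crop("s9",255,100,350,225,4.5,"s9c")
```

```text
t 9.2 tcp [0.5133 0.1452 0.2776] z-axis [ 2.e-04  1.e-04 -1.e+00] yyaw 19.82 w 0.0232 F [-1.3 -0.8  4.1]
shift [-0.0004  0.0001 -0.0001]
spin 0.0022
```

View pics/s9c.png

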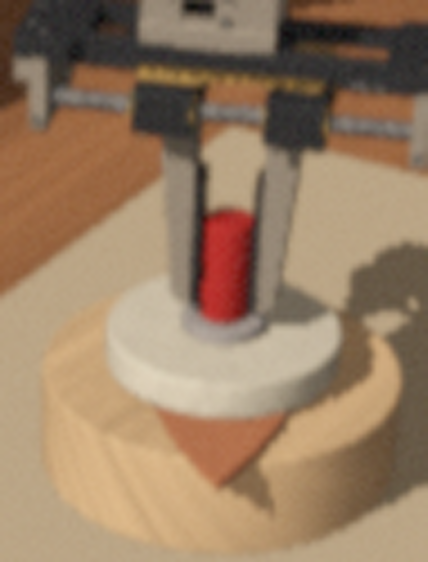

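The collar sits on the disc (crop (225,325)), and the vertical force went from −2 to +4 N, which shows contact. I press lightly to confirm before releasing.

Call:
{"api": "jog_arm", "payload": {"increments": [{"translation": [0,0,0.001],"spin": 0},{"translation": [0,0,0.001],"spin": 0},{"translation": [0,0,0.001],"spin": 0},{"translation": [0,0,0.001],"spin": 0}]}}

```text
t: 9.65
tcp_pos: [0.5133, 0.1452, 0.2775]
orientation: [0.575, 0.818, 0.0, 0.0]
wrist_force: [-4.4, -2.4, 18.0]
width: 0.0233
```

Firm contact at 18 N without further travel, so the pin is home. I ease the pressure and open.

Call:
{"api": "jog_arm", "payload": {"increments": [{"translation": [0,0,-0.001],"spin": 0},{"translation": [0,0,-0.0015],"spin": 0},{"translation": [0,0,-0.0015],"spin": 0}]}}

```text
t: 9.95
tcp_pos: [0.5133, 0.1452, 0.2776]
orientation: [0.575, 0.818, 0.0, 0.0]
wrist_force: [0.1, -0.6, 0.6]
width: 0.0232
```

Call:
{"api": "jog_arm", "payload": {"increments": [{"translation": [0,0,0],"spin": 0},{"translation": [0,0,0],"spin": 0},{"translation": [0,0,0],"spin": 0},{"translation": [0,0,0],"spin": 0},{"translation": [0,0,0],"spin": 0},{"translation": [0,0,0],"spin": 0},{"translation": [0,0,0],"spin": 0},{"translation": [0,0,0],"spin": 0}], "gripper": 0.6}}

```text
t: 10.75
tcp_pos: [0.5132, 0.1452, 0.2777]
orientation: [0.575, 0.818, -0.0, -0.0]
wrist_force: [-0.1, -0.3, 0.2]
width: 0.0735
```

Call:
{"api": "jog_arm", "payload": {"increments": [{"translation": [0,0,-0.005],"spin": 0},{"translation": [0,0,-0.02],"spin": 0},{"translation": [0,0,-0.05],"spin": 0},{"translation": [0,0,-0.09],"spin": 0},{"translation": [0,0,-0.13],"spin": 0},{"translation": [0,0,-0.15],"spin": 0},{"translation": [0,0,-0.15],"spin": 0},{"translation": [0,0,-0.15],"spin": 0}]}}

```text
t: 11.55
tcp_pos: [0.513, 0.1451, 0.4276]
orientation: [0.575, 0.818, 0.0, 0.0]
wrist_force: [0.4, 0.8, -0.3]
width: 0.0737
```

Run:
```python
from h import *
need([.5135,.1448,.2777],np.radians(19.7))
for n in ("scene","wrist"):
    c=grab(n,n[0]+"10")
    img=c["frame"].copy()
    x,y=.5135,.145
    circ(c,img,[x,y,.129],.012,(0,255,0));circ(c,img,[x,y,.079],.02,(0,255,0));circ(c,img,[x,y,.073],.055,(0,255,0));circ(c,img,[x,y,.05],.085,(0,255,0))
    cv2.imwrite(f"pics/{n[0]}10o.png",img)
crop("s10o",255,100,350,225,4.5,"s10c");crop("s10",255,100,350,225,4.5,"s10p"); crop("w10o",150,60,410,400,1.7,"w10c")
a=cv2.hconcat([cv2.imread("pics/s10p.png"),cv2.imread("pics/s10c.png")]);cv2.imwrite("pics/s10cc.png",cv2.resize(a,None,fx=.9,fy=.9))
```

```text
t 11.55 tcp [0.513  0.1451 0.4276] z-axis [ 5.e-04  2.e-04 -1.e+00] yyaw 19.82 w 0.0737 F [ 0.4  0.8 -0.3]
shift [-0.0005  0.0003  0.1499]
spin 0.0021
```

View pics/s10cc.png

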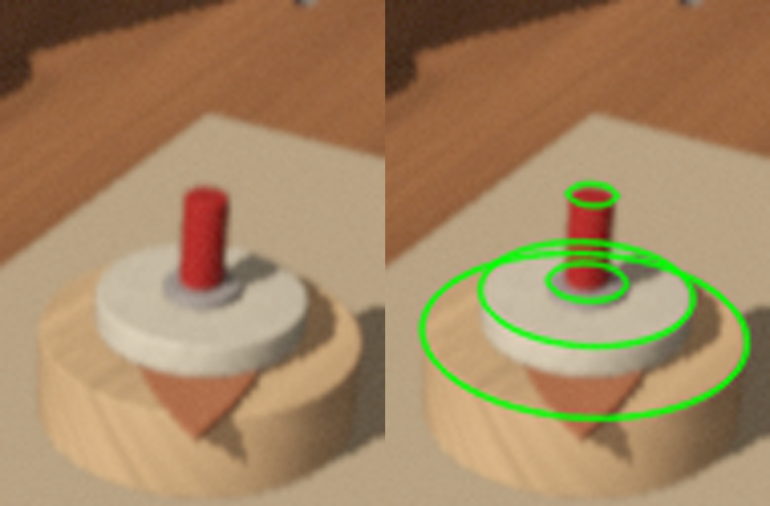

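View pics/w10c.png

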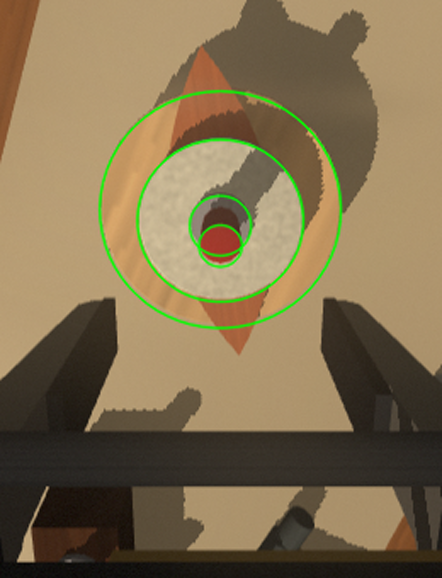

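The pin stands upright with its collar on the disc. Pin, disc and stump outlines match the overlay to within 1–2 mm, the leaf lies flat, and the gripper is clear. Handing in.

```bash
python3 -c "
from rig import ticket
print(ticket.hand_in())"
```

```text
the job is handed in; nothing more can be done
None
```

I took the red-handled pin from the rack, pushed it down through the disc and leaf into the stump, then released it, and it was standing upright. The job was handed in at about 11.6 s; no verdict was reported.

- **Home while held:** with the fingers still closed (23 mm opening), the collar met the disc at a TCP height of 0.2776 m, against the 0.2777 m I predicted. A light press reached 18 N at the last reading, with no further travel.
- **After release:** in the scene and wrist pictures the pin is upright with its collar on the disc, and the leaf is flat. Pin, disc and stump outlines match my overlays to within about 1–2 mm. The gripper was raised 150 mm and the wrist force was about zero.
- **Disagreements:** the cameras differed by 2–3 mm on where the hole is, and on how far to shift the pin sideways (about 1 mm against 3 mm). I used a compromise, and the pin went in without measurable side force. One early move call was refused because it lacked the spin value; it moved nothing.
- **Not checked:** I did not look at the leaf and stump holes separately. Their alignment is inferred from the shank going in freely.

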